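# Pin a module against the jig rail and slide it into the corner pocket

### The arm

A 7-joint arm with a two-finger parallel gripper is mounted at the origin on a cart in front of the work surface, level with it; the furniture and walls round the work are solid. World frame = base frame: x ahead of the robot, y to its left, z up, the work surface at z = 0. Lengths are in m, angles in rad, forces in N, time in s.
With the tool pointing down it reaches from about 0.425 to 0.925 m from the base axis. Payload 6.8 kg.
Tool frame: the origin (TCP) lies at the very end of the fingers, on their centre line; the grasp point (between the pads) lies 19 mm behind it; z points along the fingers, x is the direction in which the jaws open and shut, and the axes are right-handed (so a half turn about z gives the same grasp; the last joint's range is limited). The gripper opens to 85 mm and grips with 20 to 120 N. Pads are 22 mm wide; open, the fingers measure 114 mm over their backs; the gripper's body (76 mm by 85 mm) begins 54 mm behind the grasp point. The pads swing forward as they close: fully open they stand 13 mm farther back than shut.
Start: joints at [-1.269, 0.477, 0.022, 1.555, -0.011, 1.109, -0.083], TCP at [0.269, 0.619, 0.231] pointing down, gripper open.
Joint ranges: [-2.96, 2.96], [-0.34, 2.1], [-1.41, 1.46], [0.24, 2.44], [-1.37, 4.51], [0.17, 1.92], [-2.96, 2.96]. Speed limits (rad/s): [2.39, 2.39, 3.14, 3.14, 3.14, 3.14, 3.14].

### API

Orientations are given as a unit quaternion [w, x, y, z].
In Python, from station import bot gives the robot as it stands.
- The arm moves only by the shell command python3 -m creep 'ROWS' [FORCE]. ROWS is JSON, a list that holds one entry, the list of rows, each a list of 7 numbers: the shift along the tool's x, y, z in cm, then the turn, a rotation vector about the tool's x, y, z in rad, then the opening, from 0 (shut) to 1 (fully open). In form: [[[dx, dy, dz, wx, wy, wz, claw], ...]]. A call has 1 to 10 rows; each row is the pose to reach, as a shift and turn from the pose commanded when the call began, along the tool's axes at that moment; what a row does not reach only later rows make up. A row lasts 1/8 s, in which the tool goes at most 62.5 mm and 10.7 degrees, less where a joint would pass 70% of its speed; a pose out of reach is approached as far as the arm can. A call with a gripper value outside its range is refused whole. The fingers move at their own pace and stop on an object; FORCE is the grip in N (left out, the last holds). Time passes only in rows, so rows that repeat a pose let the fingers close. It gives the time, the measured TCP pose, the force and the opening at its end, in the units of the state.
- bot.get_obs(): the state, without advancing time (a new reading comes with each control period).
- bot.read_camera(name): name is "scene" or "top" or "wrist"; returns (picture, depth): 420x560x3 uint8, blue, green, red; 420x560 float32, m along the optical axis (not along the pixel's ray), 0 where there is no reading.
- bot.calibration(name): a dict with "mtx" (3x3 intrinsics, pixels), "rvec" (rotation vector, rad) and "tvec" (3), from world to camera coordinates, as OpenCV has them. Camera axes: x right, y down, z forward; pixel columns grow to the right and rows downward; lengths in m; the calibration is good to about 2 mm. A picture is of the moment at which its call begins: read the wrist's pose just before it. calibration takes no time and is no camera call; for the wrist camera it gives the pose at the moment of the call.
- bot.hand_in(): hands the job in, once; it reports no verdict.
Trained networks look in the newest picture that a camera, given by its name, has taken for a name from the list of things; names that differ only in an ending like _2 or _b are one class to them, and where a whole thing is asked for, a point or a joint stands for the part that bears it (a point fixed in the world has none). Each returns a list of dicts, best first, with "p" (0 to 1); they miss things now and then, are a little off and sometimes report something else, mostly with a low value. They report only what shows in the picture. A call takes as long as a camera call. They do not tell look-alikes from the thing itself.
- bot.find_in(camera, label): "xy" ([column, row] in pixels, amid what is visible of it).
- bot.silhouettes(camera, label): "mask" (420x560 bool, what is visible of it) and "xy" ([column, row] in pixels, amid what is visible of it).
The state is a dict: "t": time; "q": joint angles; "joint_vel": joint speeds; "joint_torque": joint torques, N m; "eef_pos": TCP position; "tool_rot": TCP orientation; "contact_force": force on the tool from outside, world axes, zero at the start; "torque": the same for the moment, N m; "gripper_width": opening from 0.0 (shut) to 1.0 (fully open).
Only numpy, scipy, OpenCV 4.12 (cv2) and the standard library are available. Lean on these libraries where they do the work, as an engineer would, in place of code of your own. Each camera call takes 0.05 s, during which the arm holds its last target.

### The job

Using only pushes of the fingertips, first press the silver-topped module that lies on the aluminium jig flat up against the jig's long black rail where it is, then slide it along the rail, keeping it against the rail, into the corner pocket (over the green pad) until it sits fully home against the end stop. Do not pick the module up or tip it, and leave the spare module, the tape roll and the dropper bottle undisturbed.

Things in the scene. Friction and masses are not known exactly. Their poses are not given: they have to be found in the camera images.
- jig: Test jig, fixed: aluminium plate on feet, 134 x 300 mm, upper face 16 mm above the bench. Origin on the bench; the plate spans jig x -64..+70, jig y -150..+150 mm; z is up. Jig y points roughly away from the robot. A black rail runs along the +x side (the robot's right); the corner pocket, floor marked by a green pad, is at the far +y end, between rail, end stop and a short lip, open toward -y.
- rail_mid (a point): Top edge of the rail's inner face, at jig x = +55 mm, y = 0, 30 mm above the bench. The rail is 14 mm wide, black, straight, and runs from jig y = -145 mm to the end stop. Axes as the jig.
- stop_face (a point): Top edge of the end stop's inner face, at jig x = +25 mm, y = +130 mm, 30 mm above the bench. The face looks to -y. A small grey contact block on top of the stop reaches 39 mm above the bench. Axes as the jig.
- lip_end (a point): Top of the pocket lip's inner face where its straight part begins: jig x = -8.5 mm (63.5 mm clear of the rail), y = +82 mm, 28 mm above the bench. The lip is 10 mm thick, straight from here to the stop; toward -y a lead-in flares outward to -x, ending at jig y = +58 mm, x = -30 mm at most. Axes as the jig.
- module: The loose work piece: flat closed electronic module with a silver notched aluminium cover and black body, 89 x 61 x 20 mm, 0.11 to 0.22 kg. It lies on the jig plate, off the rail and somewhat askew. Origin at the centre of its underside; its x is the long direction, lying roughly along jig y, either way round; z is up.
- pocket_home (a point): Point on the plate's upper face where the centre of the module's underside lies when it is fully home (jig x = +25 mm, jig y = +86 mm). The axes are those of the jig.
- spare_module: Bystander, loose: an identical silver-topped module 89 x 61 x 20 mm lying on the bench beyond the end stop. Origin at the centre of its underside.
- tape_roll: Bystander, loose: black roll of tape lying flat, 62 mm wide, 19 mm high, on the bench beside the jig, on the lip's side. Origin at the centre of its underside.
- dropper_bottle: Bystander, loose: brown dropper bottle, 33 mm wide, 102 mm tall, on the bench beyond the end stop. Origin at the centre of its underside.
Things that resemble listed ones, but are neither listed nor needed, are in the scene too. What is shaped like the module but blue is not meant.

How it is judged:
By the outcome, as a careful person would: the job done as asked, in the order asked, and still so for the second after the job is handed in, with the robot touching nothing.
It also fails if it takes over 58 s, if anything falls off the work surface, if the arm or the gripper's body presses on something with over 40 N, if the wrist force passes 120 N, or if a joint passes its speed limit or range.

## Working session

There is one attempt and no reset: what is moved stays moved. The work goes in short steps, Python scripts to look and compute and a shell command to move; the robot and the scene stay as the last step left them, time stands still between calls to the robot, and variables do not carry over. Pictures are saved under pics/ and viewed, and the job is handed in when it is done.

```bash
mkdir -p pics; ls; python3 - <<'E'
from station import bot
import cv2
o=bot.get_obs();print({k:o[k] for k in('t','eef_pos','tool_rot','contact_force','gripper_width')})
for c in('scene','top'):
    p,d=bot.read_camera(c);cv2.imwrite(f'pics/{c}0.png',p)
    for l in('module','jig','rail_mid','stop_face','lip_end','pocket_home'):
        print(c,l,[(round(r['p'],2),[int(v) for v in r['xy']]) for r in bot.find_in(c,l)])
E
```

```text
pics
{'t': 0.0, 'eef_pos': array([0.26870909, 0.61855669, 0.23033197]), 'tool_rot': array([ 5.55808719e-04,  8.36187575e-01,  5.48442780e-01, -7.39254927e-04]), 'contact_force': array([0.85819668, 0.37324397, 0.42683142]), 'gripper_width': 0.9989811007330032}
scene module [(0.91, [154, 192]), (0.87, [231, 222]), (0.78, [277, 262]), (0.58, [291, 271])]
scene jig [(0.62, [293, 270])]
scene rail_mid [(0.8, [292, 272])]
scene stop_face [(0.95, [290, 273])]
scene lip_end [(0.62, [294, 269])]
scene pocket_home [(0.88, [291, 270])]
top module [(0.83, [268, 249]), (0.83, [185, 286]), (0.58, [336, 243])]
top jig [(0.7, [350, 213]), (0.31, [372, 156])]
top rail_mid [(0.59, [343, 214])]
top stop_face [(0.8, [349, 217])]
top lip_end [(0.9, [350, 213]), (0.26, [314, 186])]
top pocket_home [(0.56, [349, 216])]
```

View pics/scene0.png

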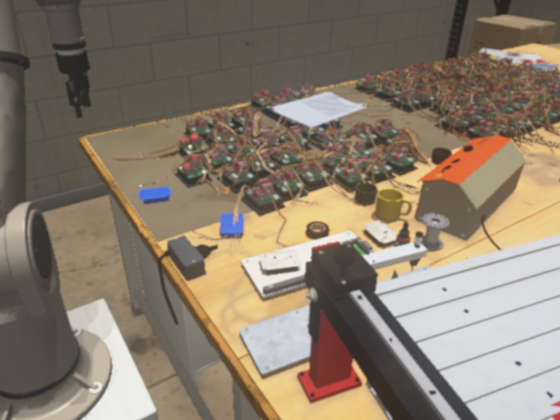

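View pics/top0.png

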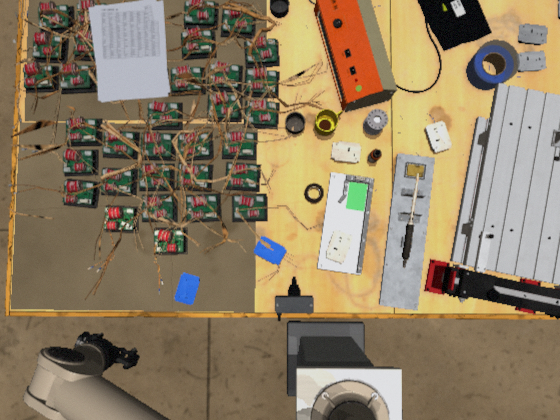

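The top view shows the jig as a white plate (about 318–372, 172–272), with the module at (340,246), the green pad at (357,196), tape at (314,193), spare at (346,152) and the bottle at (375,156). I'll zoom in and project it to world coordinates.

```bash
cat > h.py <<'E'
from station import bot
import numpy as np, cv2
def cal(c):
    k=bot.calibration(c);R,_=cv2.Rodrigues(np.array(k['rvec'],float));return np.array(k['mtx'],float),R,np.array(k['tvec'],float).ravel()
def ray(C,uv,z):
    K,R,t=C;d=R.T@np.linalg.inv(K)@np.array([uv[0],uv[1],1.]);o=-R.T@t;return o+d*(z-o[2])/d[2]
def proj(C,P):
    K,R,t=C;p=K@(R@np.array(P,float)+t);return p[:2]/p[2]
def cloud(C,d):
    K,R,t=C;v,u=np.mgrid[0:420,0:560];x=np.stack([(u-K[0,2])/K[0,0]*d,(v-K[1,2])/K[1,1]*d,d],-1)
    return (x-t)@R
E
python3 - <<'E'
from h import *
p,d=bot.read_camera('top');C=cal('top');print(C[0],-C[1].T@C[2])
crop=p[130:290,290:400];cv2.imwrite('pics/topz.png',cv2.resize(crop,None,fx=3.6,fy=3.6,interpolation=cv2.INTER_CUBIC))
W=cloud(C,d)
for uv in((327,172),(373,177),(318,268),(363,272),(340,246),(357,196),(346,152),(375,156),(314,193)):
    print(uv,ray(C,uv,.016).round(3),W[uv[1],uv[0]].round(3))
E
```

```text
[[462.24433272   0.         277.23909461]
 [  0.         462.24433272 215.95059263]
 [  0.           0.           1.        ]] [0.51061023 0.20110918 1.43301534]
(327, 172) [0.748 0.063 0.016] [ 0.751  0.062 -0.002]
(373, 177) [ 0.733 -0.078  0.016] [ 0.736 -0.082 -0.004]
(318, 268) [0.453 0.092 0.016] [0.452 0.091 0.   ]
(363, 272) [ 0.441 -0.045  0.016] [ 0.441 -0.047  0.005]
(340, 246) [0.52  0.025 0.016] [0.52  0.027 0.032]
(357, 196) [ 0.674 -0.028  0.016] [ 0.673 -0.028  0.018]
(346, 152) [0.811 0.004 0.016] [0.81  0.005 0.02 ]
(375, 156) [ 0.798 -0.085  0.016] [ 0.786 -0.073  0.075]
(314, 193) [0.683 0.104 0.016] [0.511 0.201 1.433]
```

View pics/topz.png

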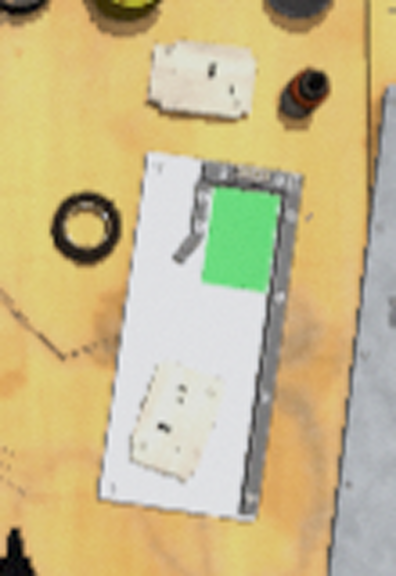

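```bash
python3 - <<'E'
from h import *
from scipy.spatial.transform import Rotation as R
o=bot.get_obs();q=o['tool_rot'];T=R.from_quat([*q[1:],q[0]])
C=cal('wrist');print('cam in tool',T.inv().apply(-C[1].T@C[2]-o['eef_pos']).round(3),'cam z in tool',T.inv().apply(C[1].T@[0,0,1]).round(2))
print(T.as_matrix().round(3))
a=np.radians(-5.6)
print('d tool cm',100*T.inv().apply(np.array([.56,.01,.26])-o['eef_pos']))
E
```

```text
cam in tool [ 0.001 -0.074 -0.143] cam z in tool [-0.    0.29  0.96]
[[ 0.398  0.917 -0.   ]
 [ 0.917 -0.398  0.   ]
 [ 0.    -0.    -1.   ]]
d tool cm [-44.27174477  50.96811322  -2.87093776]
```

```bash
python3 -m creep '[[[-4.4,5.1,-0.5,0,0,0.15,0.4],[-8.8,10.2,-1,0,0,0.3,0.4],[-13.2,15.3,-1.5,0,0,0.45,0.4],[-17.6,20.4,-2,0,0,0.6,0.4],[-22,25.5,-2.5,0,0,0.75,0.4],[-26.4,30.6,-3,0,0,0.9,0.4],[-31,35.7,-3,0,0,1.05,0.4],[-35.5,41,-3,0,0,1.2,0.4],[-40,46,-3,0,0,1.257,0.4],[-44,50.8,-3,0,0,1.257,0.4]]]'; python3 - <<'E'
from h import *
p,d=bot.read_camera('wrist');C=cal('wrist');cv2.imwrite('pics/w1.png',p);np.savez('w1.npz',p=p,d=d,K=C[0],R=C[1],t=C[2])
o=bot.get_obs();print(o['t'],o['eef_pos'],o['tool_rot'],o['gripper_width'],o['joint_vel'].round(3))
E
```

```text
t: 2.0
eef_pos: [0.5392, 0.0548, 0.2617]
tool_rot: [-0.0, 0.999, -0.048, 0.0]
contact_force: [0.5, 0.9, 0.0]
gripper_width: 0.402
2.05 [0.54196004 0.04496576 0.26235198] [ 0.00198226  0.99858929 -0.05301412  0.0022377 ] 0.3992656814125097 [-0.047 -0.04  -0.007  0.041  0.045  0.006 -0.202]
```

View pics/w1.png

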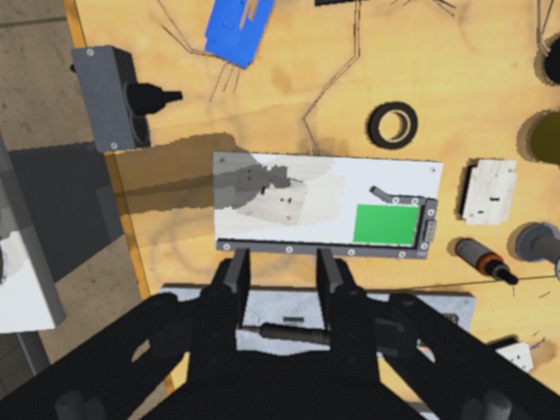

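The wrist view shows the whole jig: corners near (214,152), (442,162) and (217,250), module around (272,197), green pad at (388,223). The arm was still settling, so I'll re-read and fit jig and module by height.

```bash
python3 - <<'E'
from h import *
bot.read_camera('wrist');bot.read_camera('wrist')
o=bot.get_obs();C=cal('wrist');p,d=bot.read_camera('wrist')
print(o['t'],o['eef_pos'],np.abs(o['joint_vel']).max())
np.savez('w2.npz',p=p,d=d,K=C[0],R=C[1],t=C[2])
W=cloud(C,d);cv2.imwrite('pics/w2z.png',cv2.resize(p[140:265,200:450],None,fx=3.2,fy=3.2,interpolation=cv2.INTER_CUBIC))
z=W[...,2];ok=(d>0)
hm=np.clip((z+.01)/.06,0,1)*255;cv2.imwrite('pics/w2h.png',cv2.resize(hm[140:265,200:450].astype(np.uint8),None,fx=3.2,fy=3.2,interpolation=0))
for l in('module','rail_mid','stop_face','lip_end','pocket_home','jig'):
    print(l,[(round(r['p'],2),np.round(r['xy'],1)) for r in bot.find_in('wrist',l)])
E
```

```text
2.15 [0.53946184 0.05231569 0.26158814] 0.07341921394931332
module [(0.86, array([233.5,  29.7])), (0.76, array([266.8, 194. ])), (0.32, array([483.4, 255.2]))]
rail_mid [(0.89, array([339.7, 207.7]))]
stop_face [(0.87, array([338.6, 204. ]))]
lip_end [(0.9, array([340.6, 206.1])), (0.62, array([489.2, 186.2])), (0.52, array([402.4, 115.1]))]
pocket_home [(0.68, array([338.7, 204.8]))]
jig [(0.55, array([341.5, 203.3]))]
```

View pics/w2z.png

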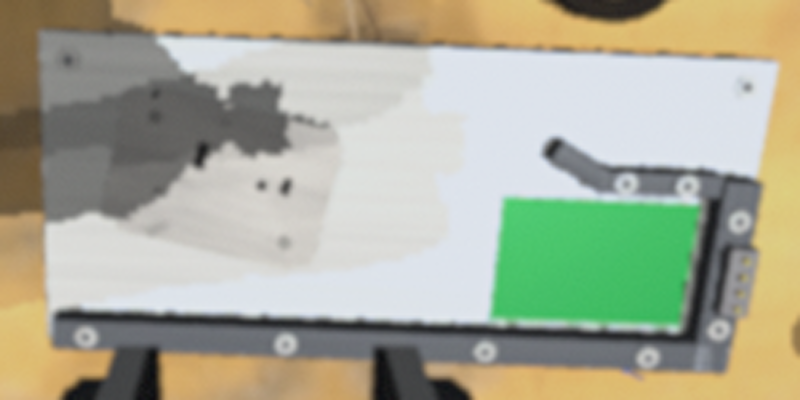

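View pics/w2h.png

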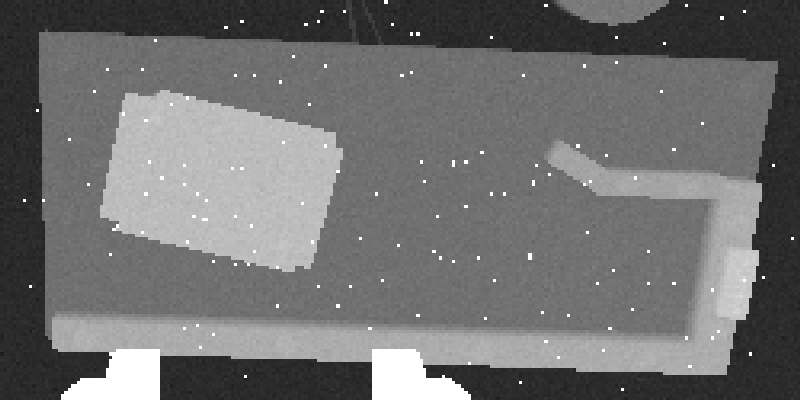

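```bash
cat >> h.py <<'E'
def rect(W,m):
    P=(W[m][:,:2]*1000).astype(np.float32);(c,s,a)=cv2.minAreaRect(P);b=cv2.boxPoints((c,s,a))
    e=[b[1]-b[0],b[2]-b[1]];e=e[0] if np.hypot(*e[0])>np.hypot(*e[1]) else e[1]
    if e[0]<0:e=-e
    return np.array(c),sorted(s),np.degrees(np.arctan2(e[1],e[0]))
def comp(mask,seed):
    mask=cv2.morphologyEx(cv2.medianBlur(mask.astype(np.uint8),3),cv2.MORPH_OPEN,np.ones((3,3)))
    n,l,st,_=cv2.connectedComponentsWithStats(mask);k=l[seed[1],seed[0]];return l==k if k else None
def module(W,jo,ja,lo=-145,hi=128):
    # module mask by height within jig; returns centre in jig coords, angle rel jig
    J=injig(W,jo,ja);z=W[...,2]
    m=(z>.032)&(z<.040)&(J[...,0]>-62)&(J[...,0]<60)&(J[...,1]>lo)&(J[...,1]<hi)
    m=cv2.morphologyEx(cv2.medianBlur(m.astype(np.uint8),3),cv2.MORPH_OPEN,np.ones((3,3)))
    n,l,st,_=cv2.connectedComponentsWithStats(m);k=1+np.argmax(st[1:,4]);return J,l==k
def axes(ja):
    a=np.radians(ja);ey=np.array([np.cos(a),np.sin(a)]);ex=np.array([ey[1],-ey[0]]);return ex,ey
def injig(W,jo,ja):
    ex,ey=axes(ja);r=W[...,:2]*1000-jo;return np.stack([r@ex,r@ey],-1)
E
python3 - <<'E'
from h import *
f=np.load('w2.npz');C=(f['K'],f['R'],f['t']);d=f['d'];W=cloud(C,d);z=W[...,2]
m=comp((z>.009)&(z<.045)&(d>0),(330,180));print(m.sum());print('jig all',rect(W,m))
m2=comp((z>.009)&(z<.022)&(d>0),(330,180));print('plate z',np.median(z[m2]))
c,s,a=rect(W,m);ja=a
ex,ey=axes(ja);jo=c-3*ex
for it in range(2):
    J=injig(W,jo,ja)
    # rail inner edge: transition from .016 to .030 by column; fit line through rail top inner edge
    rt=(z>.026)&(z<.034)&(J[...,0]>45)&(J[...,0]<75)&(J[...,1]>-140)&(J[...,1]<110)&(d>0)
    ys=J[rt][:,1];xs=J[rt][:,0];A=[]
    for y in range(-140,110,5):
        k=(ys>y)&(ys<y+5)
        if k.sum()>8:A.append((y+2.5,np.percentile(xs[k],3),np.median(z[rt][k])))
    A=np.array(A);pf=np.polyfit(A[:,0],A[:,1],1);print('rail inner x fit',pf,'z',np.median(A[:,2]),np.std(A[:,1]-np.polyval(pf,A[:,0])))
    ja-=np.degrees(pf[0])*1.0;print('ja',ja)
st=(z>.026)&(z<.034)&(J[...,0]>0)&(J[...,0]<50)&(J[...,1]>100)&(J[...,1]<160);print('stop y min/max',np.percentile(J[st][:,1],[2,98]))
pl=m&(J[...,0]<40);print('plate xmin',np.percentile(J[pl][:,0],.5),'ymin,max',np.percentile(J[pl&(J[...,0]<-20)][:,1],[.5,99.5]))
J,mm=module(W,jo,ja);print('mod',rect(W,mm),np.median(z[mm]))
r=rect(W,mm);print('in jig',[(r[0]-jo)@v for v in axes(ja)],r[2]-ja,'jo',jo,ja)
ex,ey=axes(ja)
for n,P in dict(rail=(55,0,30),stop=(25,130,30),lip=(-8.5,82,28),lead=(-30,58,28),c1=(-64,-150,16),c2=(-64,150,16),c3=(70,-150,16)).items():
    print(n,proj(C,[*((jo+P[0]*ex+P[1]*ey)/1000),P[2]/1000]).round(1))
E
```

```text
22059
jig all (array([599.83807373,  29.50460815]), [175.48989868164062, 313.0583190917969], np.float32(-8.269308))
plate z 0.016553907004685276Traceback (most recent call last):
  File "<stdin>", line 15, in <module>
IndexError: too many indices for array: array is 1-dimensional, but 2 were indexed
```

```bash
cat > fit.py <<'E'
from h import *
def fitjig(C,d,jo,ja,verbose=True):
    W=cloud(C,d);z=W[...,2]
    for it in range(3):
        J=injig(W,jo,ja)
        g=lambda s,a:(d>0)&(z>s[0])&(z<s[1])&(J[...,0]>a[0])&(J[...,0]<a[1])&(J[...,1]>a[2])&(J[...,1]<a[3])
        # left plate edge
        L=[];m=g((.010,.022),(-80,-45,-120,130))
        for y in range(-120,130,6):
            k=m&(J[...,1]>y)&(J[...,1]<y+6)
            if k.sum()>20:L.append((y+3,np.percentile(J[k][:,0],1.5)))
        L=np.array(L);pl=np.polyfit(*L.T,1)
        R=[];m=g((.026,.034),(40,80,-140,110))
        for y in range(-140,110,5):
            k=m&(J[...,1]>y)&(J[...,1]<y+5)
            if k.sum()>8:R.append((y+2.5,np.percentile(J[k][:,0],4)))
        R=np.array(R);pr=np.polyfit(*R.T,1) if len(R)>5 else [pl[0],55]
        S=g((.026,.034),(-5,50,110,170));sy=np.percentile(J[S][:,1],[3,97])
        E=g((.010,.022),(-60,-20,-170,170));ye=np.percentile(J[E][:,1],[.7,99.3])
        if verbose:print('left',pl.round(4),'rail',np.round(pr,4),'stop',sy.round(1),'yends',ye.round(1),'railz',np.median(z[m]).round(4))
        ja-=np.degrees((pl[0]+pr[0])/2)*1.0
        ex,ey=axes(ja);jo=jo+ex*((pl[1]+64)+(pr[1]-55))/2+ey*((ye.mean())+(sy[0]-130))/2
    return jo,ja,W
E
python3 - <<'E'
from fit import *
f=np.load('w2.npz');C=(f['K'],f['R'],f['t']);d=f['d']
a=ray(C,(212,149.4),.016)[:2]*1000;b=ray(C,(442.8,159.4),.016)[:2]*1000;print(a,b,np.hypot(*(b-a)))
ja=np.degrees(np.arctan2(*(b-a)[::-1]));jo=(a+b)/2+64*axes(ja)[0]
jo,ja,W=fitjig(C,d,jo,ja);z=W[...,2]
J,mm=module(W,jo,ja)
r=rect(W,mm);print('mod',r,'in jig',[(r[0]-jo)@v for v in axes(ja)],r[2]-ja,'jo',jo,ja, 'z',np.median(z[mm]))
print('module J range',[np.percentile(J[mm][:,i],[.5,99.5]) for i in(0,1)])
ex,ey=axes(ja)
for n,P in dict(rail=(55,0,30),stop=(25,130,30),lip=(-8.5,82,28),c3=(70,-150,16)).items():
    print(n,((proj(C,[*((jo+P[0]*ex+P[1]*ey)/1000),P[2]/1000])-[200,140])*3.2).round(0))
np.savez('jig.npz',jo=jo,ja=ja)
E
```

```text
[452.67001062  97.34971177] [748.22213325  53.5764835 ] 298.776091252221
left [-2.2700e-02 -6.5502e+01] rail [-2.00000e-03  5.45873e+01] stop [129.3 144. ] yends [-148.4  147.1] railz 0.0305
left [-2.34000e-02 -6.54481e+01] rail [1.0300e-02 5.5539e+01] stop [129.7 144.6] yends [-147.1  148.2] railz 0.0305
left [-1.91000e-02 -6.51454e+01] rail [1.70000e-02 5.60124e+01] stop [129.4 144.4] yends [-146.9  148.4] railz 0.0305
mod (array([529.83605957,  62.41149139]), [89.09563446044922, 130.53233337402344], np.float32(69.425026)) in jig [np.float64(-40.606939469378254), np.float64(-66.60559162918666)] 76.70757626514063 jo [590.75691234  13.68903182] -7.282550325199232 z 0.03442947833979161
module J range [array([-105.72300316,   24.48677307]), array([-119.39613838,  -28.55645928])]
rail [392. 329.]
stop [708. 269.]
lip [601. 188.]
c3 [ 47. 341.]
```

```bash
python3 -m creep '[[[0.5,0,0,0,0,0,0.4],[1,0,0,0,0,0,0.4],[1,0,0,0,0,0,0.4],[1,0,0,0,0,0,0.4],[1,0,0,0,0,0,0.4],[1,0,0,0,0,0,0.4]]]'; python3 - <<'E'
from fit import *
o=bot.get_obs();C=cal('wrist');p,d=bot.read_camera('wrist');o2=bot.get_obs()
print(o['t'],o['eef_pos'],o2['eef_pos'],np.abs(o['joint_vel']).max())
np.savez('w3.npz',p=p,d=d,K=C[0],R=C[1],t=C[2])
d=cv2.medianBlur(d.astype(np.float32),5)
W=cloud(C,d);z=W[...,2]
hm=(np.clip((z+.01)/.06,0,1)*255).astype(np.uint8)
cv2.imwrite('pics/w3h.png',cv2.resize(hm[140:265,195:445],None,fx=3.2,fy=3.2,interpolation=0))
cv2.imwrite('pics/w3.png',cv2.resize(p[140:265,195:445],None,fx=3.2,fy=3.2,interpolation=cv2.INTER_CUBIC))
E
```

```text
t: 3.25
eef_pos: [0.5484, 0.0555, 0.2612]
tool_rot: [-0.0, 0.999, -0.048, -0.0]
contact_force: [1.4, 0.8, 0.1]
gripper_width: 0.404
3.25 [0.54837223 0.05547244 0.26123911] [0.54840158 0.05543275 0.26126781] 0.0025340560350310057
```

View pics/w3h.png

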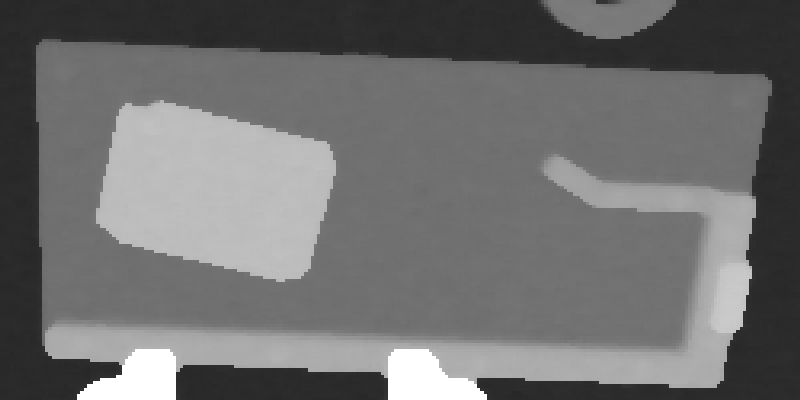

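View pics/w3.png

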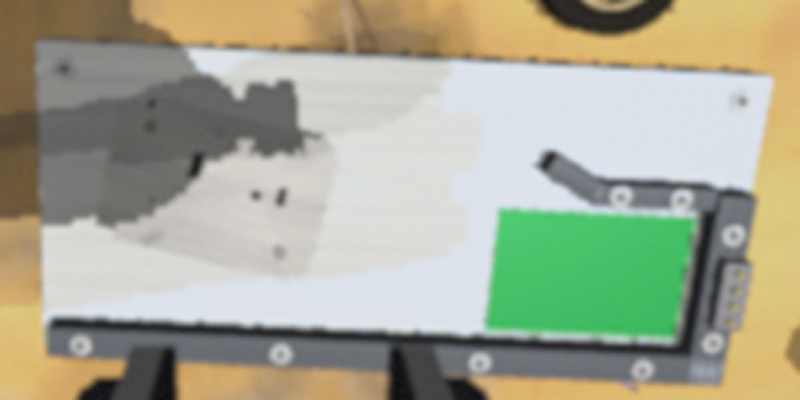

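```bash
python3 - <<'E'
from fit import *
f=np.load('w3.npz');C=(f['K'],f['R'],f['t']);d=cv2.medianBlur(f['d'].astype(np.float32),5)
W=cloud(C,d);z=W[...,2]
g=lambda u,v,h:ray(C,(195+(u+.5)/3.2-.5,140+(v+.5)/3.2-.5),h)[:2]*1000
def line(a,b):
    e=b-a;return np.degrees(np.arctan2(e[1],e[0]))
a,b=g(36,40,.016),g(772,75,.016);print('left',a,b,line(a,b),np.hypot(*(b-a)))
c,e=g(60,330,.030),g(680,351,.030);print('rail',c,e,line(c,e))
n=axes(line(a,b))[0];print('gap left-rail (119)',(c-a)@n,(e-a)@n)
h=g(722,384,.030);print('rail outer far corner',h); 
s1,s2=g(716,195,.03),g(690,350,.03);print('stop inner', s1,s2,line(s2,s1))
m=(z>.031)&(z<.040);m=comp(m,(270,195));print(m.sum());r=rect(W,m);print(r,np.median(z[m]),'plate z',np.median(z[150:155,330:350]))
E
```

```text
left [452.63441521  97.4594324 ] [747.85155355  54.69018608] -8.243308627950288 298.29912369576175
rail [445.75295913 -22.47346071] [707.69706971 -57.70048333] -7.659352510024931
gap left-rail (119) 119.6804058390899 116.98669569204488
rail outer far corner [726.10795766 -75.08563561]
stop inner [720.68545653  10.40301841] [711.93760967 -57.6457619 ] 82.67465523530447
3099
(array([518.56732178,  32.4703064 ]), [61.16303253173828, 89.31526184082031], np.float32(-20.068504)) 0.03441223251648386 plate z 0.00017658568141289642
```

```bash
python3 -m creep '[[[-1.2,-2,2,0,0,0.042,0.4],[-2.5,-3.1,6,0,0,0.042,0.4],[-2.5,-3.1,11,0,0,0.042,0.4],[-2.5,-3.1,16,0,0,0.042,0.4],[-2.5,-3.1,20,0,0,0.042,0.4],[-2.5,-3.1,22,0,0,0.042,0.4],[-2.5,-3.1,23,0,0,0.042,0.4],[-2.5,-3.1,23.5,0,0,0.042,0.4],[-2.5,-3.1,23.5,0,0,0.042,0.4]]]'; cat > st.py <<'E'
from h import *
import sys
jo=np.array([590.9,13.1]);ja=-7.9
o=bot.get_obs();q=o['tool_rot'];r=o['eef_pos'][:2]*1000-jo;ex,ey=axes(ja)
F=o['contact_force'];print('t',o['t'],'jig xy',(r@ex).round(1),(r@ey).round(1),'z',(o['eef_pos'][2]*1000).round(1),'toolx ang',np.degrees(2*np.arctan2(q[2],q[1])).round(2),'F jig',(F[:2]@ex).round(1),(F[:2]@ey).round(1),F[2].round(1))
E
python3 st.py; python3 - <<'E'
from h import *
for c in('wrist','scene'):
    p,d=bot.read_camera(c);cv2.imwrite(f'pics/{c}4.png',p)
E
```

```text
t: 4.42
eef_pos: [0.527, 0.0888, 0.0267]
tool_rot: [-0.0, 0.998, -0.069, 0.0]
contact_force: [-0.1, 0.1, 0.5]
gripper_width: 0.398
t 4.425 jig xy -66.2 -73.7 z 26.7 toolx ang -7.91 F jig -0.1 -0.2 0.5
```

View pics/wrist4.png

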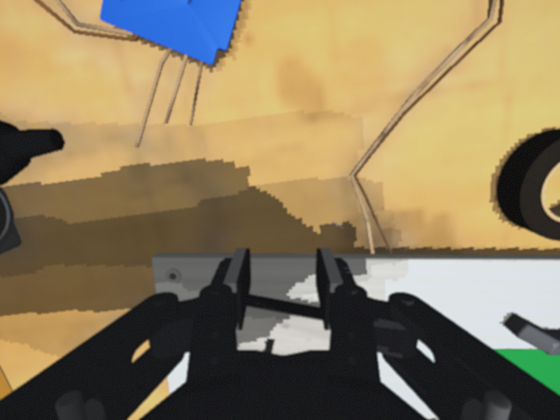

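```bash
python3 -m creep '[[[0,0,0.6,0,0,0,0.4],[0,0.6,0.7,0,0,0,0.4],[0,1.2,0.7,0,0,0,0.4],[0,1.7,0.7,0,0,0,0.4],[0,2.2,0.7,0,0,0,0.4],[0,2.7,0.7,0,0,0,0.4],[0,3.1,0.7,0,0,0,0.4],[0,3.5,0.7,0,0,0,0.4],[0,3.8,0.7,0,0,0,0.4],[0,4.0,0.7,0,0,0,0.4]]]';python3 st.py; python3 - <<'E'
from h import *
C=cal('top');p,d=bot.read_camera('top');cv2.imwrite('pics/top5.png',cv2.resize(p[160:290,290:400],None,fx=4.6,fy=4.6,interpolation=cv2.INTER_CUBIC))
p,d=bot.read_camera('wrist');cv2.imwrite('pics/w5.png',p)
E
```

```text
t: 5.78
eef_pos: [0.5212, 0.049, 0.0193]
tool_rot: [-0.0, 0.998, -0.069, 0.0]
contact_force: [-0.1, 0.5, -1.5]
gripper_width: 0.401
t 5.775 jig xy -26.0 -74.0 z 19.3 toolx ang -7.9 F jig -0.5 -0.2 -1.5
```

View pics/w5.png

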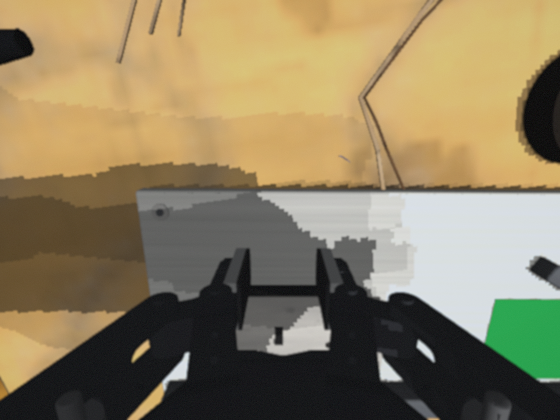

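View pics/top5.png

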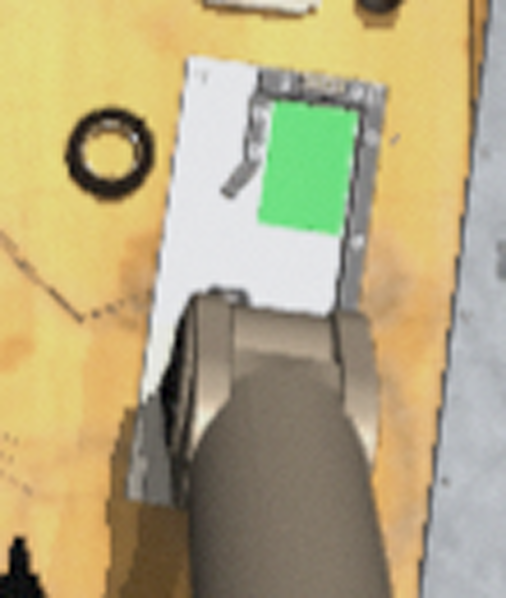

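The wrist view shows the module's black side (about 250–320, 293) now square to the fingers. Next I'll close the last few millimetres to the rail.

```bash
python3 -m creep '[[[0,0.2,0,0,0,0,0.4],[0,0.4,0,0,0,0,0.4],[0,0.6,0,0,0,0,0.4],[0,0.7,0,0,0,0,0.4]]]';python3 st.py;python3 -m creep '[[[0,0.1,0,0,0,0,0.4],[0,0.2,0,0,0,0,0.4]]]';python3 st.py
```

```text
t: 6.38
eef_pos: [0.5201, 0.0421, 0.0192]
tool_rot: [-0.0, 0.998, -0.069, 0.0]
contact_force: [0.7, 0.6, 0.5]
gripper_width: 0.401
t 6.375 jig xy -19.0 -74.1 z 19.2 toolx ang -7.91 F jig -0.7 0.6 0.5
t: 6.62
eef_pos: [0.5198, 0.0402, 0.0192]
tool_rot: [-0.0, 0.998, -0.069, 0.0]
contact_force: [0.1, 1.7, -0.0]
gripper_width: 0.401
t 6.625 jig xy -17.1 -74.2 z 19.2 toolx ang -7.9 F jig -1.7 -0.2 -0.0
```

```bash
python3 -m creep '[[[0,0.1,0,0,0,0,0.4],[0,0.2,0,0,0,0,0.4]]]';python3 st.py;python3 -m creep '[[[0,0.1,0,0,0,0,0.4],[0,0.2,0,0,0,0,0.4]]]';python3 st.py
```

```text
t: 6.88
eef_pos: [0.5197, 0.0388, 0.0193]
tool_rot: [-0.0, 0.998, -0.069, 0.0]
contact_force: [0.1, 4.7, 0.2]
gripper_width: 0.402
t 6.875 jig xy -15.6 -74.0 z 19.3 toolx ang -7.89 F jig -4.7 -0.5 0.2
t: 7.12
eef_pos: [0.5197, 0.0386, 0.0194]
tool_rot: [-0.001, 0.998, -0.068, 0.0]
contact_force: [1.7, 10.1, 0.6]
gripper_width: 0.404
t 7.125 jig xy -15.4 -74.0 z 19.4 toolx ang -7.81 F jig -10.3 0.3 0.6
```

```bash
python3 -m creep '[[[0,-1,0,0,0,0,0.4],[0,-2.5,-0.5,0,0,0,0.4],[0,-3,-5,0,0,0,0.4],[0,-3,-10,0,0,0,0.4],[0,-3,-14,0,0,0,0.4],[0,-3,-16,0,0,0,0.4],[0,-3,-16,0,0,0,0.4],[0,-3,-16,0,0,0,0.4]]]';python3 st.py
cat > look.py <<'E'
from fit import *
import sys
n=sys.argv[1]
C=cal('wrist');p,d=bot.read_camera('wrist');d=cv2.medianBlur(d.astype(np.float32),5)
np.savez(n+'.npz',p=p,d=d,K=C[0],R=C[1],t=C[2]);cv2.imwrite(f'pics/{n}.png',p)
W=cloud(C,d);z=W[...,2];hm=(np.clip((z+.01)/.06,0,1)*255).astype(np.uint8);cv2.imwrite(f'pics/{n}h.png',hm)
jo=np.array([590.9,13.1]);ja=-7.9
J=injig(W,jo,ja);m=(d>0)&(z>.0325)&(z<.040)&(J[...,0]>-60)&(J[...,0]<60)&(J[...,1]>-148)&(J[...,1]<128)
m=cv2.morphologyEx(m.astype(np.uint8),cv2.MORPH_OPEN,np.ones((3,3)));k,l,s,_=cv2.connectedComponentsWithStats(m);b=l==1+np.argmax(s[1:,4])
c,sz,a=rect(W,b);print('module jig',[((c-jo)@e).round(1) for e in axes(ja)],np.round(sz,1),'ang',round(float(a-ja),2),'z',np.median(z[b]).round(4),'range x',np.percentile(J[b][:,0],[1,99]).round(1),'y',np.percentile(J[b][:,1],[1,99]).round(1))
R=(d>0)&(z>.026)&(z<.0325)&(J[...,0]>40)&(J[...,0]<75)
for y in range(-140,120,40):
    k=R&(J[...,1]>y)&(J[...,1]<y+40)
    if k.sum()>30:print('rail y',y,np.percentile(J[k][:,0],[3,97]).round(1))
E
python3 look.py l6
```

```text
t: 8.12
eef_pos: [0.5227, 0.0661, 0.1784]
tool_rot: [0.0, 0.998, -0.069, -0.001]
contact_force: [0.7, 0.3, -0.2]
gripper_width: 0.4
t 8.125 jig xy -43.2 -74.9 z 178.4 toolx ang -7.89 F jig -0.4 0.6 -0.2
module jig [np.float64(25.4), np.float64(-67.4)] [60.7 89.3] ang -0.14 z 0.0344 range x [-4.8 55.4] y [-109.9  -25.4]
rail y -140 [55.3 67.8]
rail y -100 [58.6 68.2]
rail y -60 [58.1 68.2]
rail y -20 [55.  67.4]
rail y 20 [55.7 69.1]
rail y 60 [55.9 69.3]
rail y 100 [42.9 69. ]
```

View pics/l6.png

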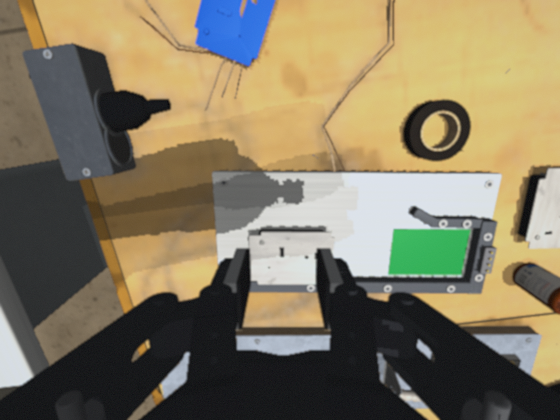

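View pics/l6h.png

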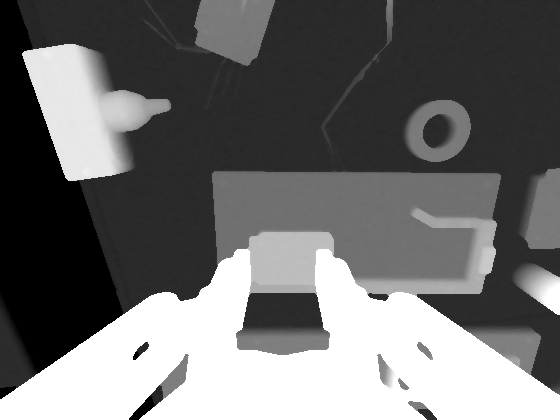

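The module is flush: angle -0.14°, outer face at jig x ≈ 55.5, so it lies against the rail over its full length. Next I'll turn 90° and come down behind its near end.

```bash
python3 -m creep '[[[-1.5,1.5,0,0,0,-0.18,0.3],[-3,3,1,0,0,-0.36,0.3],[-4.5,4.5,3,0,0,-0.54,0.3],[-5.9,6.3,5,0,0,-0.72,0.3],[-5.9,6.3,6,0,0,-0.9,0.3],[-5.9,6.3,7,0,0,-1.08,0.3],[-5.9,6.3,8,0,0,-1.26,0.3],[-5.9,6.3,9,0,0,-1.44,0.3],[-5.9,6.3,10,0,0,-1.571,0.3],[-5.9,6.3,10,0,0,-1.571,0.3]]]';python3 st.py;python3 look.py l7
```

```text
t: 9.43
eef_pos: [0.4549, 0.0113, 0.0779]
tool_rot: [-0.001, 0.755, 0.656, -0.001]
contact_force: [0.1, 0.0, 0.5]
gripper_width: 0.302
t 9.425 jig xy 20.4 -134.4 z 77.9 toolx ang 82.01 F jig -0.0 0.1 0.5
module jig [np.float64(21.0), np.float64(-74.3)] [53.  74.3] ang -0.59 z 0.0344 range x [-3.4 46. ] y [-110.6  -38.6]
rail y -140 [54.4 68. ]
rail y -100 [64.3 68.4]
```

View pics/l7.png

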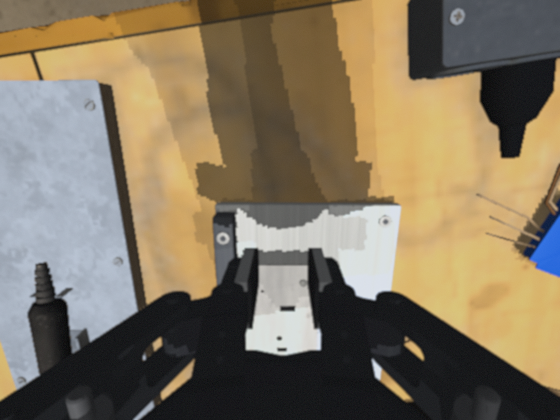

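```bash
python3 -m creep '[[[0,0,3,0,0,0,0.3],[0,0,5,0,0,0,0.3],[0,0,5.85,0,0,0,0.3],[0,0,5.85,0,0,0,0.3]]]';python3 st.py;python3 -m creep '[[[0,0.4,0,0,0,0,0.3],[0,0.8,0,0,0,0,0.3],[0,1.2,0,0,0,0,0.3],[-0.05,1.6,0,0,0,0,0.3],[-0.1,2.0,0,0,0,0,0.3],[-0.1,2.5,0,0,0,0,0.3],[-0.15,3,0,0,0,0,0.3]]]';python3 st.py; python3 look.py l8
```

```text
t: 9.98
eef_pos: [0.4561, 0.0116, 0.0206]
tool_rot: [-0.0, 0.754, 0.656, -0.0]
contact_force: [0.0, -0.4, 0.0]
gripper_width: 0.299
t 9.975 jig xy 20.0 -133.3 z 20.6 toolx ang 82.04 F jig 0.4 0.1 0.0
t: 10.85
eef_pos: [0.4843, 0.007, 0.0205]
tool_rot: [-0.001, 0.754, 0.657, -0.001]
contact_force: [-3.9, 4.6, 2.9]
gripper_width: 0.301
t 10.85 jig xy 20.7 -104.8 z 20.5 toolx ang 82.16 F jig -4.1 -4.5 2.9
module jig [np.float64(20.2), np.float64(-78.6)] [36.9 38.1] ang 89.91 z 0.0344 range x [ 2.1 38.3] y [-94.3 -60.8]
rail y -140 [54.2 67.7]
rail y -100 [54.5 67.8]
```

View pics/l8.png

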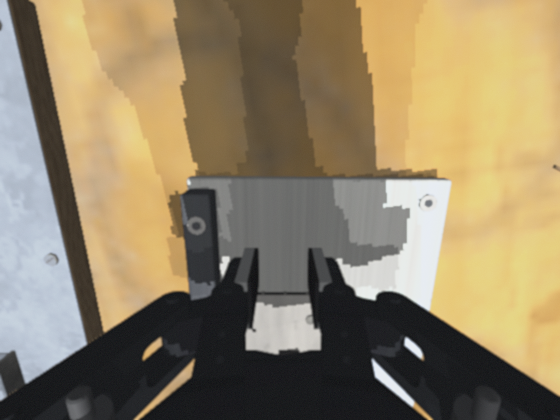

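```bash
python3 -m creep '[[[0,0.6,0,0,0,0,0.3],[0,1.2,0,0,0,0,0.3],[0,1.8,0,0,0,0,0.3],[0,2.4,0,0,0,0,0.3],[0,3.0,0,0,0,0,0.3],[0,3.6,0,0,0,0,0.3],[0,4.2,0,0,0,0,0.3],[0,4.8,0,0,0,0,0.3],[0,5.4,0,0,0,0,0.3],[0,6,0,0,0,0,0.3]]]';python3 st.py; python3 - <<'E'
from h import *
p,d=bot.read_camera('top');cv2.imwrite('pics/top9.png',cv2.resize(p[160:290,290:400],None,fx=4.6,fy=4.6,interpolation=cv2.INTER_CUBIC))
p,d=bot.read_camera('wrist');cv2.imwrite('pics/w9.png',p)
E
```

```text
t: 12.15
eef_pos: [0.5457, -0.0024, 0.0208]
tool_rot: [0.0, 0.754, 0.657, 0.0]
contact_force: [-1.8, 1.0, -0.8]
gripper_width: 0.302
t 12.15 jig xy 21.6 -42.7 z 20.8 toolx ang 82.09 F jig -0.7 -1.9 -0.8
```

View pics/top9.png

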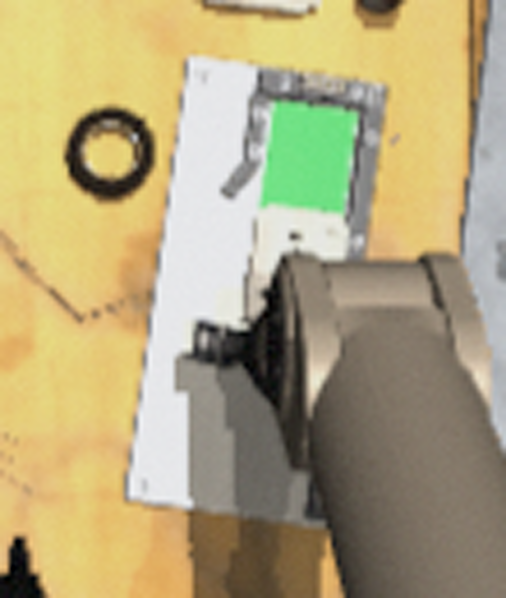

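View pics/w9.png

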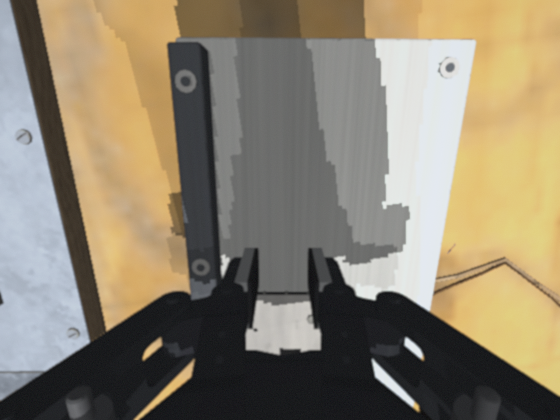

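Top view: the module front at (260–345, 207) is still along the rail and lines up with the pocket. I'll continue with a touch more bias toward the rail.

```bash
python3 -m creep '[[[-0.05,0.6,0,0,0,0,0.3],[-0.1,1.2,0,0,0,0,0.3],[-0.1,1.8,0,0,0,0,0.3],[-0.1,2.4,0,0,0,0,0.3],[-0.1,3.0,0,0,0,0,0.3],[-0.1,3.5,0,0,0,0,0.3],[-0.1,4.0,0,0,0,0,0.3]]]';python3 st.py;python3 -m creep '[[[0,0.5,0,0,0,0,0.3],[0,1.0,0,0,0,0,0.3],[0,1.5,0,0,0,0,0.3],[0,2,0,0,0,0,0.3],[0,2.4,0,0,0,0,0.3]]]';python3 st.py; python3 - <<'E'
from h import *
p,d=bot.read_camera('top');cv2.imwrite('pics/top10.png',cv2.resize(p[160:290,290:400],None,fx=4.6,fy=4.6,interpolation=cv2.INTER_CUBIC))
E
```

```text
t: 13.12
eef_pos: [0.5848, -0.0085, 0.0207]
tool_rot: [-0.0, 0.754, 0.657, -0.0]
contact_force: [-3.4, 2.2, 3.5]
gripper_width: 0.301
t 13.125 jig xy 22.3 -3.1 z 20.7 toolx ang 82.11 F jig -1.7 -3.6 3.5
t: 13.75
eef_pos: [0.6089, -0.012, 0.0207]
tool_rot: [0.0, 0.754, 0.657, 0.0]
contact_force: [-4.0, 2.4, 2.3]
gripper_width: 0.297
t 13.75 jig xy 22.4 21.3 z 20.7 toolx ang 82.1 F jig -1.8 -4.3 2.3
```

View pics/top10.png

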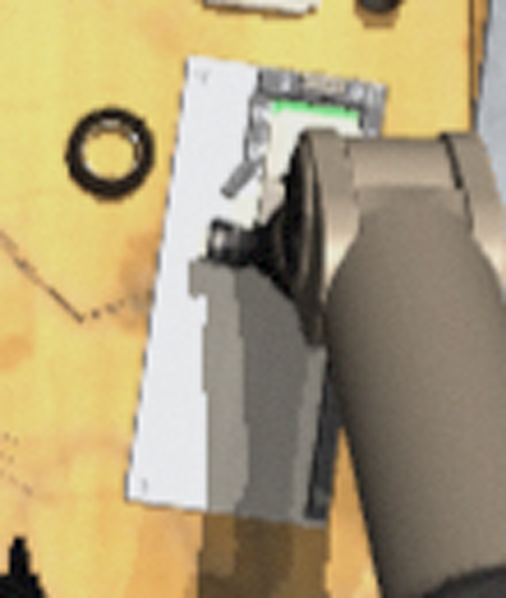

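Only a thin green strip (270–360, 107) is left. Expected end is at TCP y ≈ 31, so I'll close slowly and watch the force.

```bash
python3 -m creep '[[[0,0.3,0,0,0,0,0.3],[0,0.6,0,0,0,0,0.3],[0,0.8,0,0,0,0,0.3],[0,0.9,0,0,0,0,0.3]]]' | tail -2;python3 st.py;for i in 1; do python3 -m creep '[[[0,0.1,0,0,0,0,0.3],[0,0.2,0,0,0,0,0.3]]]' >/dev/null;python3 st.py;done
```

```text
contact_force: [-3.4, 2.3, 3.0]
gripper_width: 0.298
t 14.3 jig xy 22.5 30.0 z 20.7 toolx ang 82.1 F jig -1.8 -3.7 3.0
t 14.55 jig xy 22.5 31.9 z 20.7 toolx ang 82.1 F jig -2.1 -3.8 1.9
```

```bash
python3 -m creep '[[[0,0.1,0,0,0,0,0.3],[0,0.2,0,0,0,0,0.3]]]' >/dev/null;python3 st.py;python3 -m creep '[[[0,0.1,0,0,0,0,0.3],[0,0.2,0,0,0,0,0.3]]]' >/dev/null;python3 st.py
```

```text
t 14.8 jig xy 22.5 33.1 z 20.6 toolx ang 82.1 F jig -2.3 -8.0 4.9
t 15.05 jig xy 22.5 33.3 z 20.5 toolx ang 82.11 F jig -2.4 -12.3 10.0
```

```bash
python3 -m creep '[[[0,-0.5,0,0,0,0,0.3],[0,-2,0,0,0,0,0.3],[0,-4,-2,0,0,0,0.3],[0,-7,-7,0,0,0,0.3],[0,-11,-12,0,0,0,0.3],[0,-15,-16,0,0,0,0.3],[0,-17,-20,0,0,0,0.3],[0,-17,-22,0,0,0,0.3],[0,-17,-22,0,0,0,0.3],[0,-17,-22,0,0,0,0.3]]]' >/dev/null;python3 st.py;python3 look.py l11;python3 - <<'E'
from h import *
p,d=bot.read_camera('top');cv2.imwrite('pics/top11.png',cv2.resize(p[130:290,290:400],None,fx=3.7,fy=3.7,interpolation=cv2.INTER_CUBIC))
E
```

```text
t 16.3 jig xy 22.8 -134.6 z 239.9 toolx ang 82.08 F jig 0.5 -0.7 -1.0
module jig [np.float64(27.0), np.float64(78.2)] [59.8 68.6] ang 0.95 z 0.0346 range x [-2.9 56.1] y [ 44.4 111.1]
rail y -140 [54.9 68.2]
rail y -100 [55.1 68.6]
rail y -60 [55.5 69. ]
rail y 20 [55.1 62.3]
rail y 60 [57.5 69.4]
rail y 100 [58.  71.1]
```

View pics/l11.png

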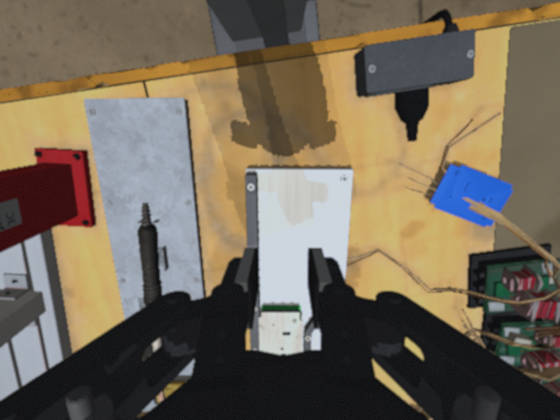

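View pics/top11.png

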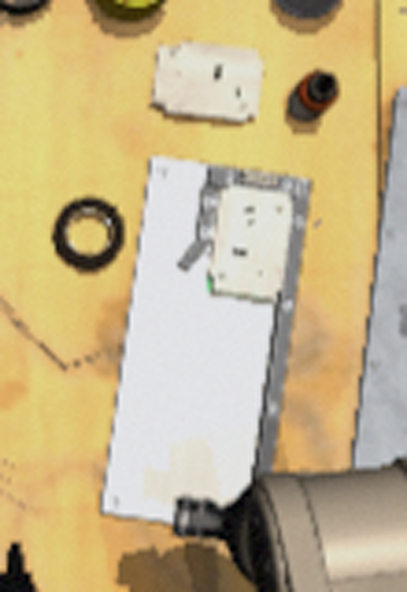

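```bash
python3 -m creep '[[[0.5,2,0,0,0,0.18,0.3],[1,5,1,0,0,0.36,0.3],[2,8,1,0,0,0.54,0.3],[3,11,2,0,0,0.72,0.3],[4.3,14.5,3,0,0,0.9,0.3],[4.3,14.5,3,0,0,1.08,0.3],[4.3,14.5,3,0,0,1.26,0.3],[4.3,14.5,3,0,0,1.44,0.3],[4.3,14.5,3,0,0,1.571,0.3],[4.3,14.5,3,0,0,1.571,0.3]]]' >/dev/null;python3 -m creep '[[[0,0,0,0,0,0,0.3],[0,0,0,0,0,0,0.3],[0,0,0,0,0,0,0.3]]]' >/dev/null;python3 st.py;python3 look.py l12;python3 - <<'E'
import cv2,numpy as np
a=cv2.imread('pics/l12.png')[130:290,280:520];b=cv2.imread('pics/l12h.png')[130:290,280:520]
cv2.imwrite('pics/l12z.png',cv2.resize(a,None,fx=3.3,fy=3.3,interpolation=cv2.INTER_CUBIC));cv2.imwrite('pics/l12hz.png',cv2.resize(b,None,fx=3.3,fy=3.3,interpolation=0))
E
```

```text
t 18.025 jig xy -20.5 10.9 z 210.7 toolx ang -7.88 F jig -0.3 -0.5 0.1
module jig [np.float64(26.7), np.float64(85.4)] [59.8 85.1] ang -0.03 z 0.0345 range x [-3.  56.4] y [ 43.9 127. ]
rail y -140 [54.5 67.4]
rail y -100 [54.8 67.5]
rail y -60 [54.7 67.2]
rail y -20 [55.4 68.9]
rail y 20 [55.6 69. ]
rail y 60 [59.2 68.9]
rail y 100 [45.3 68.8]
```

View pics/l12z.png

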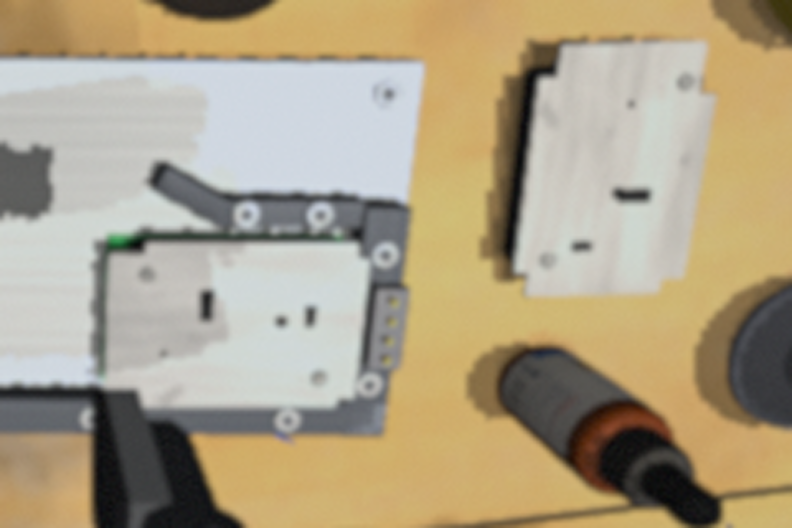

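View pics/l12hz.png

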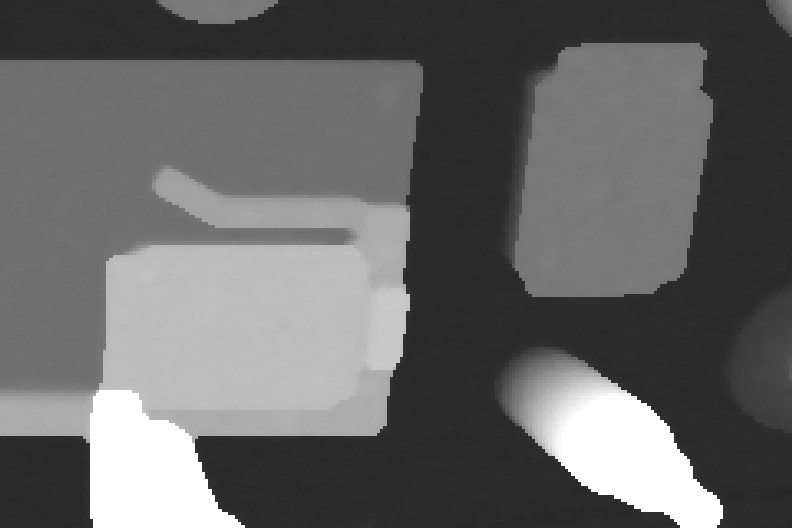

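Close view: the module's far edge (zoomed column ~365) butts against the stop and its right edge lies along the rail. A thin gap shows only on the lip side. The spare, tape and bottle have not moved. Handing in.

```bash
python3 - <<'E'
from station import bot
print(bot.get_obs()['t']);print(bot.hand_in())
E
```

```text
18.075
the job is handed in; nothing more can be done
None
```

The module is home in the corner pocket, against both the rail and the end stop. I handed the job in at 18.1 s of the 58 s allowed.

- **Pressing to the rail:** I pushed it sideways with both fingertips until the force reached about 10 N. It then lay along the rail within 0.15°, not yet moved toward the pocket.
- **Sliding home:** I pushed its near end along the rail with a slight bias toward the rail. It stopped at about 12 N, having moved only 0.2 mm over the last 2 mm commanded.
- **Last checks:** After I backed off, the module lay within 0.03° of the rail direction. Its top was at its usual height, so it had not tipped. No gap showed at the rail or the stop, only the expected narrow one at the lip.
- **Other objects:** The spare, tape roll and bottle looked untouched in the pictures.

The measurements disagree slightly. In my fitted jig frame, the module's near end and the final finger position came out 1.5–2 mm farther toward the stop than expected. The depth outline also read the module about 85 mm long instead of 89 mm. I put both down to calibration and masking error, because the force stop and the pictures agree that it is home.

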